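# Lock a twist-in end stop on the jig rail

## Task

Set the length stop on the jig rail: pick up the yellow stop (the red wing knob is its grip), drop its T-head and keys into the rail's slot with the wing lengthwise and the nose facing the clamped flat bar, and bring it along until the nose just touches the bar's free end, without shoving the bar. Then push the knob down and turn it a quarter turn clockwise to its stop, let it spring back up so that it grips under the lips, and leave the stop locked there. Do not force it against the rail, and leave the other things on the bench where they are.

Things in the scene. Friction and masses are not known exactly. Their poses are not given: they have to be found in the camera images.
- rail: Jig rail fixed to the bench: bright 41 x 41 mm strut channel along its own y (-240 to +200 mm), black end caps. Origin at the feet under its centre line, 0 to 8 mm above the bench (the rail is shimmed level); x across, z up; flat top 41 mm above the origin. Two thin guides, 6 mm above the top, stand beside the bar at y = -85 mm.
- slot (a point): On the rail's top, in the middle of its open slot, above the rail's origin; axes as the rail's. Slot 22 mm wide (|x| < 11), along y. Beside it the flanges turn down into lips 2.5 mm thick (|x| 11 to 13.5 mm) that end 7 mm below the top. Below the lips the channel is 36 mm wide, its floor 33 mm below the top.
- clamp (a point): Foot of the toggle clamp (red handle to +x of the rail) that holds the bar down: a point on the bar's top, on the rail's centre line at the rail's y = -150 mm. The clamp rises 41 mm above the bar. Leave it closed.
- bar: Dark steel flat bar 40 wide, 10 thick, 200 mm long, lying flat on the rail's top over the slot, held lightly by the clamp: it slips along the rail if pushed with more than about 10 N. Its free end faces the rail's +y; from there on the slot is open. Axes as the rail's; origin on its underside at the middle of the free end.
- bar_end (a point): Middle of the bar's free end face, 5 mm above the rail's top. Axes as the rail's.
- stop: Twist-lock stop, 0.26 kg, loose, upright on its T-head at the start. Yellow plate 40 mm wide (x), 6 mm thick, y -42 to +32 mm; upright nose at its -y end. Two keys under it, 20.4 mm wide, 4 mm deep, at |y| 21 to 31 mm, fit the slot. Origin: plate underside, on the spindle axis, 10.5 mm above the bench at the start. Goes flat on the rail, its y along the rail's y, nose to the bar.
- stop_nose (a point): Middle of the nose's outer face, 5 mm above the plate's underside, 45 mm from the spindle axis towards the stop's -y. The nose is 34 mm wide and 15 mm high. Axes as the stop's.
- stop_head (a point): Middle of the underside of the steel T-head on the spindle: 33 long (this point's y), 20 wide, 9 mm thick, ends rounded, in line with the wing and turning with it. Untouched it reaches from 1.5 to 10.5 mm below the plate's underside. Two grooves across its top (2 mm deep, 4.7 mm wide) take the lips' edges when it lies crosswise.
- stop_knob (a point): On the spindle axis in the red wing knob, 46 mm above the plate's underside while the knob is up. Wing 12 mm thick (this point's x), 42 mm long (its y), from 24 to 54 mm above the plate's underside. Turns and sinks with the knob.
- stop_press (a joint): How far knob and T-head are pushed down against their spring, m: 0 up, 0.007 hard stop. It takes 5 N plus 1 N per mm (12 N at the end). With the plate on the rail the T-head turns free under the lips from about 0.0057. Locked and let go, the knob springs back to about 0.0035.
- stop_turn (a joint): Turn of knob and T-head, rad, clockwise seen from above: 0 (start) wing and head lengthwise, in line with the stop's y; 1.571 crosswise, at a hard stop. Slight friction (0.02 N m).
- magnet: Red welding magnet lying flat: a 100 x 91 x 18 mm plate with bright edges, 0.35 kg. Bystander. Origin at the centre of its underside.
- tube: Offcut of rusty brown 40 x 40 mm square tube, 90 mm long, lying on the bench, open ends along its own y. Bystander. Origin at the centre of its underside.
- gclamp: Blue G-clamp lying flat, about 165 x 90 x 20 mm. Bystander. Origin near the middle of its screw, at bench level.
- bottle: Clear drinks bottle with a blue band and white cap, 64 mm across, 200 mm tall, standing. Bystander. Origin at the centre of its underside.
- hammer: Hammer with a wooden handle, 260 mm long, lying on the bench. Bystander. Origin under its middle, handle to its -x.
- wrench: Steel wrench, 180 mm long, lying on the bench. Bystander. Origin under its middle, long axis x.
- brush: Brush, 200 mm long, lying on the bench. Bystander. Origin under its middle, handle to its -x.
- studnut: Spare plain channel nut with a short threaded stud, 34.5 x 19.5 x 49 mm high, standing stud up. Not wanted here: bystander. Origin at the centre of its underside.
Things that resemble listed ones, but are neither listed nor needed, are in the scene too. What is shaped like the stop but purple or turquoise is not meant.

How it is judged:
By the outcome, as a careful person would: the job done as asked, in the order asked, and still so for the second after the job is handed in, with the robot touching nothing.
It also fails if it takes over 67 s, if anything falls off the work surface, if the arm or the gripper's body presses on something with over 40 N, if the wrist force passes 120 N, or if a joint passes its speed limit or range.

## Robot

A 6-joint arm with a two-finger parallel gripper is mounted at the origin on the work surface. World frame = base frame: x ahead of the robot, y to its left, z up, the work surface at z = 0. Lengths are in m, angles in rad, forces in N, time in s.
With the tool pointing down it reaches from about 0.2 to 0.875 m from the base axis. Payload 3.4 kg.
Tool frame: the origin (TCP) lies midway between the tips of the shut fingers; the grasp point (between the pads) lies 19 mm behind it; z points along the fingers, y is the direction in which the jaws open and shut (so a half turn about z gives the same grasp; the last joint's range is limited). The gripper opens to 94 mm and grips with 3 to 60 N. Pads are 16 mm wide; open, the fingers measure 119 mm over their backs; the gripper's body (75 mm by 177 mm) begins 78 mm behind the grasp point.
Start: joints at [-1.281, 0.276, 1.505, -0, 1.361, -0.121], TCP at [0.23, -0.527, 0.205] pointing down, gripper open.
Joint ranges: [-2.89, 2.89], [-0.75, 2.08], [0.22, 2.7], [-1.18, 4.32], [0.11, 2.71], [-2.7, 2.7]. Speed limits (rad/s): [2.57, 2.57, 3.14, 3.14, 3.14, 3.14].

## Interface

Orientations are given as a unit quaternion [x, y, z, w].
In Python, from bench import ctrl gives the robot as it stands. The module is installed in compiled form; this text tells all that it offers.
- The arm moves only by the tool play_rows, never from a script. Its argument "series" is a list of rows, each an object of numbers: "gripper": the closure, from -1 (fully open) to 1 (shut), so that 0 is half open; "dx", "dy", "dz": the shift along the tool's x, y, z in m; "turn": the turn about the tool's z in rad. A call has 1 to 8 rows; each row shifts and turns the commanded pose from where the row before left it, along the tool's axes as they then stand; what a row does not reach is not made up. A row lasts 1/12 s, in which the tool goes at most 41.7 mm and 7.16 degrees, less where a joint would pass 70% of its speed; a pose out of reach is approached as far as the arm can. A call is refused whole if a number of a shift passes 0.0417 or a number of a turn 0.125, either way. A call with a gripper value outside its range is refused whole. The fingers move at their own pace and stop on an object; "grip_force" is the grip in N (left out, the last holds). Time passes only in rows, so rows that do not move let the fingers close. It gives the time, the measured TCP pose, the force and the opening at its end, in the units of the state.
- ctrl.state(): the state, without advancing time (a new reading comes with each control period).
- ctrl.capture(name): name is "scene" or "top"; returns a dict with "image" (420x560x3 uint8, blue, green, red), "z_map" (420x560 float32, m along the optical axis (not along the pixel's ray), 0 where there is no reading), "K" (3x3 intrinsics, pixels), "world_from_camera" (4x4, takes a point from camera to world coordinates). Camera axes: x right, y down, z forward; pixel columns grow to the right and rows downward; lengths in m; the calibration is good to about 2 mm. A picture is of the moment at which its call begins.
- ctrl.close_job(): hands the job in, once; it reports no verdict.
The state is a dict: "time": time; "qpos": joint angles; "dq": joint speeds; "tau": joint torques, N m; "tcp_pos": TCP position; "tool_rot": TCP orientation; "force": force on the tool from outside, world axes, zero at the start; "moment": the same for the moment, N m; "grip_width": finger opening in m.
Only numpy, scipy, OpenCV 4.12 (cv2) and the standard library are available. Lean on these libraries where they do the work, as an engineer would, in place of code of your own. Each camera call takes 0.05 s, during which the arm holds its last target. There are 200 camera calls.

## Working session

There is one attempt and no reset: what is moved stays moved. The work goes in short steps, Python scripts to look and compute and a tool call to move; the robot and the scene stay as the last step left them, time stands still between calls to the robot, and variables do not carry over. Pictures are saved under pics/ and viewed, about 8 in all and at most 12, crops included, and the job is handed in when it is done.

Besides the shell and the picture viewer there is one more tool, called as name([rows], argument=value, ...), one row to a line, values as JSON. play_rows: Moves the arm, as the interface text tells. Its arguments: {"type":"object","properties":{"series":{"type":"array"},"grip_force":{"type":"number"}},"required":["series"]}

```bash
mkdir -p pics; cat > h.py <<'E'
import numpy as np, cv2
from bench import ctrl
def cap(n):
    c=ctrl.capture(n); np.savez(''+n+'.npz',**c); return c
def load(n): return dict(np.load(''+n+'.npz'))
def pts(c):
    K=c['K'];z=c['z_map'];v,u=np.mgrid[:z.shape[0],:z.shape[1]]
    p=np.stack([(u-K[0,2])/K[0,0]*z,(v-K[1,2])/K[1,1]*z,z],-1)
    T=c['world_from_camera'];return p@T[:3,:3].T+T[:3,3]
def ray(c,u,v,h):
    K=c['K'];T=c['world_from_camera'];d=T[:3,:3]@[(u-K[0,2])/K[0,0],(v-K[1,2])/K[1,1],1]
    o=T[:3,3];return o+d*(h-o[2])/d[2]
E
python3 - <<'E'
from h import *
for n in('scene','top'):
    c=cap(n);cv2.imwrite(f'pics/{n}0.png',c['image']);print(c['world_from_camera'].round(3),c['K'].round(1))
print(ctrl.state())
E
```

```text
[[-0.171  0.712 -0.682  1.587]
 [ 0.985  0.123 -0.118  0.128]
 [ 0.    -0.692 -0.722  1.196]
 [ 0.     0.     0.     1.   ]] [[530.2   0.  264.8]
 [  0.  530.2 207.8]
 [  0.    0.    1. ]]
[[ 0.019 -0.993  0.117  0.38 ]
 [-1.    -0.018  0.004 -0.045]
 [-0.002 -0.117 -0.993  1.25 ]
 [ 0.     0.     0.     1.   ]] [[406.6   0.  275.7]
 [  0.  406.6 209.4]
 [  0.    0.    1. ]]
{'time': 0.1, 'qpos': array([-1.28098953e+00,  2.76512569e-01,  1.50592534e+00, -5.29272205e-06,
        1.36067706e+00, -1.21002034e-01]), 'dq': array([ 7.61894394e-04, -9.41544323e-04, -4.31113306e-03, -1.12657389e-03,
       -1.17167648e-03,  6.36449715e-05]), 'tau': array([ 2.38792738e-03, -4.05451047e+01, -2.37780726e+01,  7.04062404e-02,
        2.99910048e-02, -4.50090670e-05]), 'tcp_pos': array([ 0.22948602, -0.5267166 ,  0.20473452]), 'tool_rot': array([ 9.78978182e-01,  2.03963576e-01, -6.67457124e-05, -7.58228974e-04]), 'force': array([0.11644355, 0.04324006, 0.30520878]), 'moment': array([ 0.00591835, -0.05575926, -0.01980374]), 'grip_width': 0.09388557799515522}
```

View pics/scene0.png

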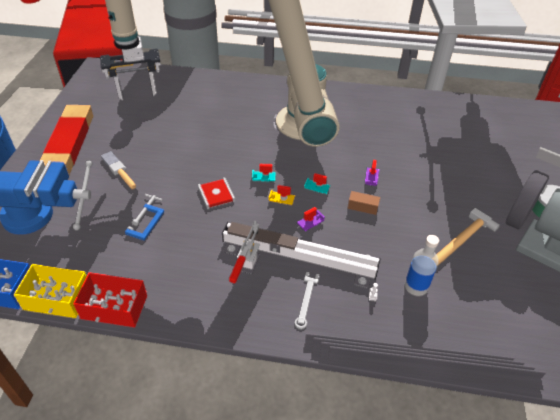

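View pics/top0.png

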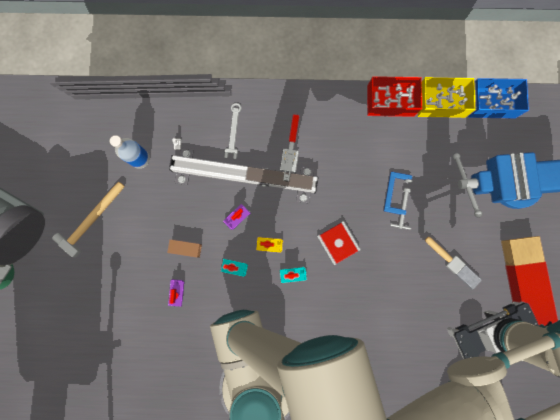

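Top view: the stop candidates are yellow at (269,244), turquoise at (234,268) and (293,275), and purple at (237,215) and (176,293). Only the yellow one fits. The rail runs from (173,163) to (315,184), and the bar's free end is near (247,174). I'll confirm with one crop.

```bash
python3 - <<'E'
from h import *
t=load('top')['image'];s=load('scene')['image']
a=cv2.resize(t[140:300,160:330],None,fx=4,fy=4,interpolation=2)[:600]
b=cv2.resize(s[150:290,215:395],None,fx=4,fy=4,interpolation=2)
a=cv2.resize(t[150:262,165:325],(800,560)) 
cv2.imwrite('pics/tc.png',a)
cv2.imwrite('pics/sc.png',cv2.resize(s[155:285,215:395],(800,578),interpolation=2))
for n in('top','scene'):
    c=load(n);P=pts(c);h=cv2.cvtColor(c['image'],cv2.COLOR_BGR2HSV)
    m=((h[...,0]>18)&(h[...,0]<32)&(h[...,1]>150)&(h[...,2]>100)).astype('uint8')
    k,l,st,ce=cv2.connectedComponentsWithStats(m)
    for i in range(1,k):
        if st[i,4]>30: 
            q=P[l==i];print(n,st[i],ce[i].round(1),np.median(q,0).round(4),q.min(0).round(3),q.max(0).round(3),cv2.minAreaRect(q[:,:2].astype('float32')))
E
```

```text
top [ 418   77   58   41 1673] [447.7  97.2] [ 0.8891 -0.5702  0.0348] [ 0.38  -0.647 -0.004] [ 0.934 -0.045  1.25 ] ((0.6924723386764526, -0.3123750388622284), (0.16896404325962067, 0.8051875233650208), 37.60755157470703)
top [256 237  27  16 274] [269.7 244.4] [ 0.4172 -0.028   0.0184] [ 0.397 -0.061 -0.003] [0.441 0.017 0.063] ((0.41963309049606323, -0.022115454077720642), (0.07729848474264145, 0.041658658534288406), 85.89895629882812)
scene [269 190  26  15 204] [280.3 198. ] [ 0.4262 -0.0292  0.0184] [ 0.397 -0.06  -0.004] [0.446 0.017 0.036] ((0.42113345861434937, -0.021845359355211258), (0.07620694488286972, 0.04653826355934143), 87.69158935546875)
scene [  14  264   72   54 2261] [ 49.5 289.9] [ 0.8817 -0.5718  0.0408] [ 0.785 -0.681 -0.003] [1.587 0.128 1.196] ((1.2060878276824951, -0.2968909442424774), (1.1281447410583496, 0.17866402864456177), 39.13241195678711)
```

View pics/tc.png

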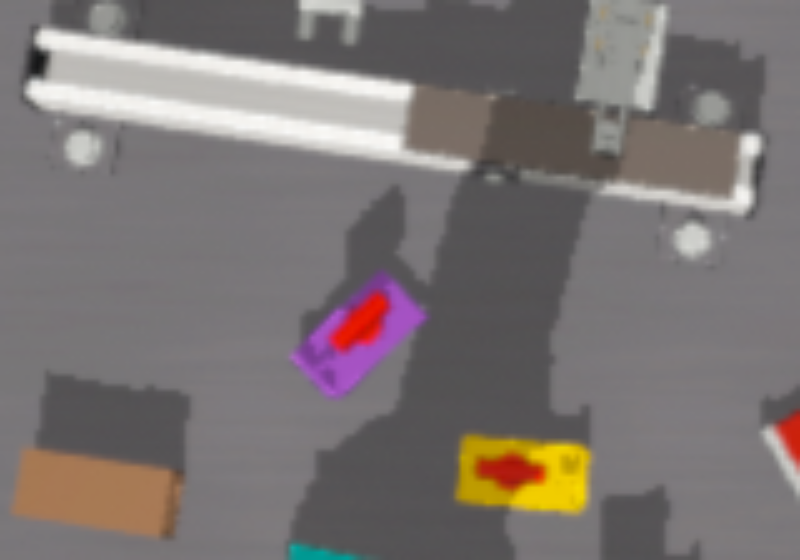

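View pics/sc.png

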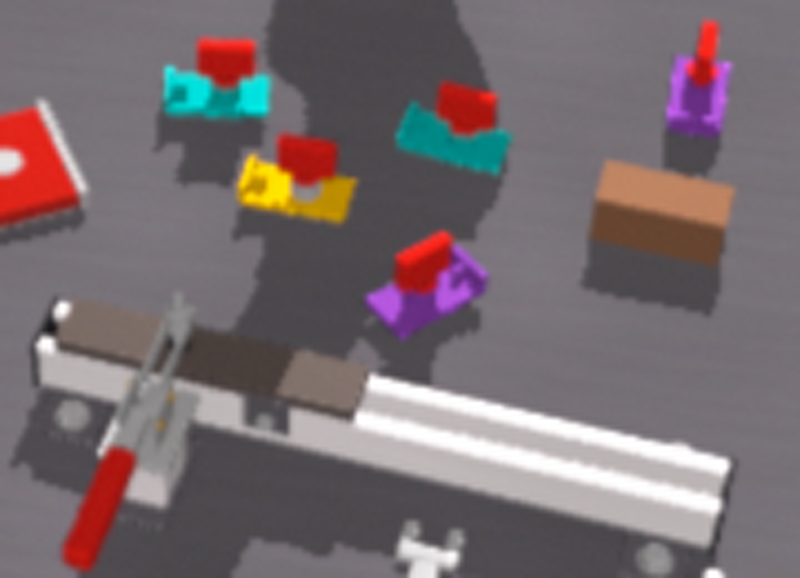

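The nose of the yellow stop points to world -y (crop px (575,470)), the same way as the bar end at crop px (408,120). So only a small turn is needed. Now I'll measure the rail, the bar end and the stop.

```bash
cat > m.py <<'E'
from h import *
def ang(r):
    b=cv2.boxPoints(r);e=[b[1]-b[0],b[2]-b[1]];e=max(e,key=np.linalg.norm);e=e if e[1]>0 else -e
    return np.degrees(np.arctan2(-e[0],e[1]))  # yaw: angle of y axis from world y, ccw
def meas(n):
    c=load(n);P=pts(c);h=cv2.cvtColor(c['image'],cv2.COLOR_BGR2HSV);X,Y,Z=P[...,0],P[...,1],P[...,2]
    H,S,V=[h[...,i].astype(int) for i in range(3)]
    near=(X>.5)&(X<.68)&(Y>-.2)&(Y<.3)
    top=near&(Z>.034)&(Z<.054)&(V>170)&(S<60)
    q=P[top];z=np.median(q[:,2]);print(n,'rail top',len(q),z.round(4))
    r=cv2.minAreaRect(q[:,:2].astype('float32'));print(' rail rect',r,ang(r))
    # open part, line fit of edges: slices along y
    d=cv2.fitLine(q[:,:2].astype('float32'),cv2.DIST_HUBER,0,.01,.01).ravel();print(' fit',d.round(4))
    bar=near&(Z>.044)&(Z<.068)&(V<150)&(S<80)&(X-(.56+0)>-.1)
    q=P[bar];
    if len(q): print(' bar',len(q),np.median(q,0).round(4),q.max(0).round(4),q.min(0).round(4))
    b2=(X>.36)&(X<.48)&(Y>-.09)&(Y<.05)
    yel=b2&(H>18)&(H<32)&(S>150)&(V>100);q=P[yel&(Z>.012)&(Z<.022)]
    r=cv2.minAreaRect(q[:,:2].astype('float32'));print(' plate',len(q),np.median(q[:,2]).round(4),r,ang(r))
    red=b2&((H<8)|(H>172))&(S>150)&(V>60);q=P[red&(Z>.045)]
    r=cv2.minAreaRect(q[:,:2].astype('float32'));print(' knob',len(q),np.median(q,0).round(4),r,ang(r))
if __name__=='__main__':
    meas('top');meas('scene')
E
python3 m.py
```

```text
top rail top 647 0.0494
 rail rect ((0.6539905667304993, 0.0567038357257843), (0.4403759837150574, 0.09031209349632263), 82.40438842773438) -7.5956063
 fit [0.1432 0.9897 0.6228 0.1081]
 bar 978 [ 0.6163 -0.0452  0.0594] [0.6798 0.284  0.0679] [ 0.5787 -0.1625  0.0442]
 plate 225 0.0182 ((0.4188169538974762, -0.02045382559299469), (0.07402123510837555, 0.03996318206191063), 85.70133209228516) -4.298665
 knob 61 [ 0.4155 -0.0227  0.0682] ((0.40765196084976196, -0.0281613040715456), (0.0614413283765316, 0.02114480547606945), 50.19103240966797) -39.808952
scene rail top 1015 0.0474
 rail rect ((0.6330083012580872, 0.0596155971288681), (0.440324604511261, 0.04962882027029991), 82.44239044189453) -7.5576115
 fit [0.1307 0.9914 0.6482 0.0605]
 bar 984 [ 0.6251 -0.0439  0.0592] [0.6798 0.2824 0.0679] [ 0.5805 -0.1639  0.0443]
 plate 147 0.0177 ((0.4221893846988678, -0.020036708563566208), (0.07519002258777618, 0.04472551494836807), 83.1239242553711) -6.876067
 knob 92 [ 0.4262 -0.0128  0.0607] ((0.42503952980041504, -0.01432686299085617), (0.018233176320791245, 0.040112048387527466), 1.1568604707717896) 1.1568606
```

```bash
cat > m2.py <<'E'
from h import *
def proj(c,p):
    T=np.linalg.inv(c['world_from_camera']);q=p@T[:3,:3].T+T[:3,3];q=q@c['K'].T;return q[...,:2]/q[...,2:]
def main():
  for n in('top','scene'):
    c=load(n);P=pts(c);X,Y,Z=P[...,0],P[...,1],P[...,2]
    h=cv2.cvtColor(c['image'],cv2.COLOR_BGR2HSV);H,S,V=[h[...,i].astype(int) for i in range(3)]
    a=np.radians(-7.57);ux=np.array([np.cos(a),np.sin(a)]);uy=np.array([-np.sin(a),np.cos(a)])
    s=P[...,:2]@uy;w=P[...,:2]@ux
    rb=(abs(w-.617)<.05)&(s>.03)&(s<.42)
    m=rb&(s>.16)&(Z>.045)&(Z<.053);print(n,'top z',np.median(Z[m]).round(4),'w',np.percentile(w[m],[2,50,98]).round(4),m.sum())
    for lo in(.13,.18,.23,.28):
        k=m&(s>=lo)&(s<lo+.05)
        if k.sum()>5: print('  s',lo,'w',np.percentile(w[k],[3,97]).round(4),k.sum(), np.median(Z[k]).round(4))
    m=(abs(w-.617)<.03)&(Z>.055)&(Z<.0625)&(s>-.2)&(s<.3);print(' bar z',np.median(Z[m]),'s',np.percentile(s[m],[1,99,100]).round(4),'w',np.percentile(w[m],[2,98]).round(4))
    # grey profile along s, on bar top (+.010) and across w, on rail top
    g=cv2.cvtColor(c['image'],cv2.COLOR_BGR2GRAY).astype('float32')
    def samp(s,w,z):
        S_,W_=np.meshgrid(s,w,indexing='ij');p=np.stack([S_*uy[0]+W_*ux[0],S_*uy[1]+W_*ux[1],S_*0+z],-1)
        q=proj(c,p).astype('float32');return cv2.remap(g,q[...,0],q[...,1],1)
    ww=np.arange(.585,.655,.002);f=samp(np.arange(.15,.27,.002),ww,.0485).mean(0);print(' across',[(round(float(x),3),int(y)) for x,y in zip(ww,f)])
    ss=np.arange(.06,.13,.002);f=samp(ss,np.arange(.605,.63,.002),.0585).mean(1);print(' along',[(round(float(x),3),int(y)) for x,y in zip(ss,f)])
    b2=(X>.36)&(X<.48)&(Y>-.09)&(Y<.05)
    red=b2&((H<8)|(H>172))&(S>150)&(V>60)
    q=P[red&(Z>.059)&(Z<.069)];r=cv2.minAreaRect(q[:,:2].astype('float32'));print(' wing',len(q),np.median(q,0).round(4),r)
    v,u=np.nonzero(red&(Z>.05));print(' red px',u.min(),u.max(),v.min(),v.max())
main()
E
python3 m2.py
```

```text
top top z 0.0497 w [0.5964 0.6263 0.6375] 441
  s 0.13 w [0.597  0.6369] 43 0.0496
  s 0.18 w [0.5966 0.637 ] 104 0.0501
  s 0.23 w [0.5965 0.6373] 108 0.0496
  s 0.28 w [0.5968 0.6365] 96 0.0498
 bar z 0.05946554926272496 s [-0.0641  0.1367  0.2797] w [0.5966 0.6367]
 across [(0.585, 120), (0.587, 126), (0.589, 145), (0.591, 178), (0.593, 204), (0.595, 217), (0.597, 232), (0.599, 242), (0.601, 243), (0.603, 243), (0.605, 237), (0.607, 218), (0.609, 199), (0.611, 191), (0.613, 189), (0.615, 190), (0.617, 189), (0.619, 188), (0.621, 188), (0.623, 190), (0.625, 196), (0.627, 210), (0.629, 230), (0.631, 240), (0.633, 241), (0.635, 239), (0.637, 216), (0.639, 167), (0.641, 120), (0.643, 93), (0.645, 86), (0.647, 85), (0.649, 85), (0.651, 84), (0.653, 84), (0.655, 86)]
 along [(0.06, 79), (0.062, 79), (0.064, 79), (0.066, 79), (0.068, 79), (0.07, 79), (0.072, 79), (0.074, 79), (0.076, 79), (0.078, 79), (0.08, 80), (0.082, 84), (0.084, 92), (0.086, 104), (0.088, 110), (0.09, 111), (0.092, 111), (0.094, 111), (0.096, 111), (0.098, 111), (0.1, 111), (0.102, 111), (0.104, 111), (0.106, 111), 
[... 1051 characters left out ...]
.649, 183), (0.651, 184), (0.653, 184), (0.655, 185)]
 along [(0.06, 65), (0.062, 65), (0.064, 65), (0.066, 65), (0.068, 65), (0.07, 65), (0.072, 65), (0.074, 65), (0.076, 65), (0.078, 65), (0.08, 67), (0.082, 74), (0.084, 91), (0.086, 107), (0.088, 114), (0.09, 117), (0.092, 117), (0.094, 117), (0.096, 117), (0.098, 117), (0.1, 117), (0.102, 117), (0.104, 117), (0.106, 118), (0.108, 118), (0.11, 118), (0.112, 118), (0.114, 117), (0.116, 118), (0.118, 118), (0.12, 118), (0.122, 118), (0.124, 118), (0.126, 118), (0.128, 118)]
 wing 44 [ 0.4243 -0.0135  0.064 ] ((0.4253029525279999, -0.014712071046233177), (0.017628025263547897, 0.039786648005247116), 4.410751819610596)
 red px 277 290 185 193
```

```bash
cat > go.py <<'E'
import sys,json
from h import *
from scipy.spatial.transform import Rotation as R
s=ctrl.state();M=R.from_quat(s['tool_rot']).as_matrix();p=np.array(s['tcp_pos'])
print('t',round(s['time'],2),'p',p.round(4),'yaw_y',np.degrees(np.arctan2(M[1,1],M[0,1])).round(2),'tilt',M[2].round(4),'F',s['force'].round(2),'M',s['moment'].round(3),'w',round(s['grip_width'],4),'q',s['qpos'].round(2))
if len(sys.argv)>1:
    t=np.array([float(x) for x in sys.argv[1:4]]);print('tool delta',(M.T@(t-p)).round(4))
E
python3 go.py
```

```text
t 0.1 p [ 0.2295 -0.5267  0.2047] yaw_y -66.46 tilt [ 2.0e-04 -1.5e-03 -1.0e+00] F [0.12 0.04 0.31] M [ 0.006 -0.056 -0.02 ] w 0.0939 q [-1.28  0.28  1.51 -0.    1.36 -0.12]
```

play_rows([
  {"gripper": 0, "turn": -0.12},
  {"gripper": 0, "turn": -0.12},
  {"gripper": 0, "turn": -0.12},
  {"gripper": 0, "turn": -0.12},
  {"gripper": 0, "turn": -0.12},
  {"gripper": 0, "turn": -0.12},
  {"gripper": 0, "turn": -0.12},
  {"gripper": 0, "turn": -0.12},
], grip_force=30)

```text
schema error: expected keys gripper, dx, dy, dz, turn
```

play_rows([
  {"gripper": 0, "turn": -0.113},
  {"gripper": 0},
])

```text
schema error: expected keys gripper, dx, dy, dz, turn
```

```bash
python3 go.py 0.4205 -0.015 0.14
```

```text
t 0.1 p [ 0.2295 -0.5267  0.2047] yaw_y -66.46 tilt [ 2.0e-04 -1.5e-03 -1.0e+00] F [0.12 0.04 0.31] M [ 0.006 -0.056 -0.02 ] w 0.0939 q [-1.28  0.28  1.51 -0.    1.36 -0.12]
tool delta [ 0.3795 -0.3928  0.0654]
```

play_rows([
  {"gripper": 0, "dx": 0, "dy": 0, "dz": 0, "turn": -0.12},
  {"gripper": 0, "dx": 0, "dy": 0, "dz": 0, "turn": -0.12},
  {"gripper": 0, "dx": 0, "dy": 0, "dz": 0, "turn": -0.12},
  {"gripper": 0, "dx": 0, "dy": 0, "dz": 0, "turn": -0.12},
  {"gripper": 0, "dx": 0, "dy": 0, "dz": 0, "turn": -0.12},
  {"gripper": 0, "dx": 0, "dy": 0, "dz": 0, "turn": -0.12},
  {"gripper": 0, "dx": 0, "dy": 0, "dz": 0, "turn": -0.12},
  {"gripper": 0, "dx": 0, "dy": 0, "dz": 0, "turn": -0.12},
], grip_force=30)

```text
time: 0.77
tcp_pos: [0.2296, -0.5268, 0.205]
tool_rot: [0.772, 0.635, 0.0, -0.0]
force: [0.2, 0.2, 0.2]
grip_width: 0.0475
```

play_rows([
  {"gripper": 0, "dx": 0, "dy": 0, "dz": 0, "turn": -0.113},
  {"gripper": 0, "dx": 0, "dy": 0, "dz": 0, "turn": 0},
  {"gripper": 0, "dx": 0, "dy": 0, "dz": 0, "turn": 0},
])

```text
time: 1.02
tcp_pos: [0.2296, -0.527, 0.2051]
tool_rot: [0.738, 0.675, 0.0, -0.0]
force: [0.3, -0.1, -0.3]
grip_width: 0.0469
```

```bash
python3 go.py 0.4205 -0.015 0.14
```

```text
t 1.02 p [ 0.2296 -0.527   0.2051] yaw_y -5.15 tilt [ 6.e-04 -2.e-04 -1.e+00] F [ 0.29 -0.1  -0.34] M [-0.017 -0.055  0.008] w 0.0469 q [-1.28  0.28  1.51  0.    1.36 -1.19]
tool delta [0.527  0.1442 0.0654]
```

play_rows([
  {"gripper": 0, "dx": 0.033, "dy": 0.009, "dz": 0.004, "turn": 0},
  {"gripper": 0, "dx": 0.033, "dy": 0.009, "dz": 0.004, "turn": 0},
  {"gripper": 0, "dx": 0.033, "dy": 0.009, "dz": 0.004, "turn": 0},
  {"gripper": 0, "dx": 0.033, "dy": 0.009, "dz": 0.004, "turn": 0},
  {"gripper": 0, "dx": 0.033, "dy": 0.009, "dz": 0.004, "turn": 0},
  {"gripper": 0, "dx": 0.033, "dy": 0.009, "dz": 0.004, "turn": 0},
  {"gripper": 0, "dx": 0.033, "dy": 0.009, "dz": 0.004, "turn": 0},
  {"gripper": 0, "dx": 0.033, "dy": 0.009, "dz": 0.004, "turn": 0},
])

```text
time: 1.68
tcp_pos: [0.3245, -0.2688, 0.1733]
tool_rot: [0.738, 0.674, 0.0, 0.0]
force: [1.7, 0.3, 0.1]
grip_width: 0.0472
```

play_rows([
  {"gripper": 0, "dx": 0.033, "dy": 0.009, "dz": 0.004, "turn": 0},
  {"gripper": 0, "dx": 0.033, "dy": 0.009, "dz": 0.004, "turn": 0},
  {"gripper": 0, "dx": 0.033, "dy": 0.009, "dz": 0.004, "turn": 0},
  {"gripper": 0, "dx": 0.033, "dy": 0.009, "dz": 0.004, "turn": 0},
  {"gripper": 0, "dx": 0.033, "dy": 0.009, "dz": 0.004, "turn": 0},
  {"gripper": 0, "dx": 0.033, "dy": 0.009, "dz": 0.004, "turn": 0},
  {"gripper": 0, "dx": 0.033, "dy": 0.009, "dz": 0.004, "turn": 0},
  {"gripper": 0, "dx": 0.033, "dy": 0.009, "dz": 0.004, "turn": 0},
])

```text
time: 2.35
tcp_pos: [0.4192, -0.012, 0.1414]
tool_rot: [0.738, 0.675, 0.0, 0.0]
force: [0.8, -0.9, -0.6]
grip_width: 0.0472
```

play_rows([
  {"gripper": 0, "dx": 0, "dy": 0, "dz": 0, "turn": 0},
  {"gripper": 0, "dx": 0, "dy": 0, "dz": 0, "turn": 0},
  {"gripper": 0, "dx": 0, "dy": 0, "dz": 0, "turn": 0},
])

```text
time: 2.6
tcp_pos: [0.4187, -0.0139, 0.1414]
tool_rot: [0.737, 0.676, -0.0, 0.0]
force: [0.6, 0.3, -0.1]
grip_width: 0.0466
```

```bash
python3 go.py 0.4205 -0.015 0.036; python3 -c "
from h import *
c=cap('scene');cv2.imwrite('pics/s1.png',cv2.resize(c['image'][110:250,190:370],(800,622)[:2],interpolation=2)[:600])"
```

```text
t 2.6 p [ 0.4187 -0.0139  0.1414] yaw_y -5.0 tilt [-8.e-04 -4.e-04 -1.e+00] F [ 0.58  0.33 -0.1 ] M [-0.06  -0.06   0.036] w 0.0466 q [-0.2   0.09  1.92 -0.    1.14 -0.11]
tool delta [-0.0008  0.0019  0.1054]
```

View pics/s1.png

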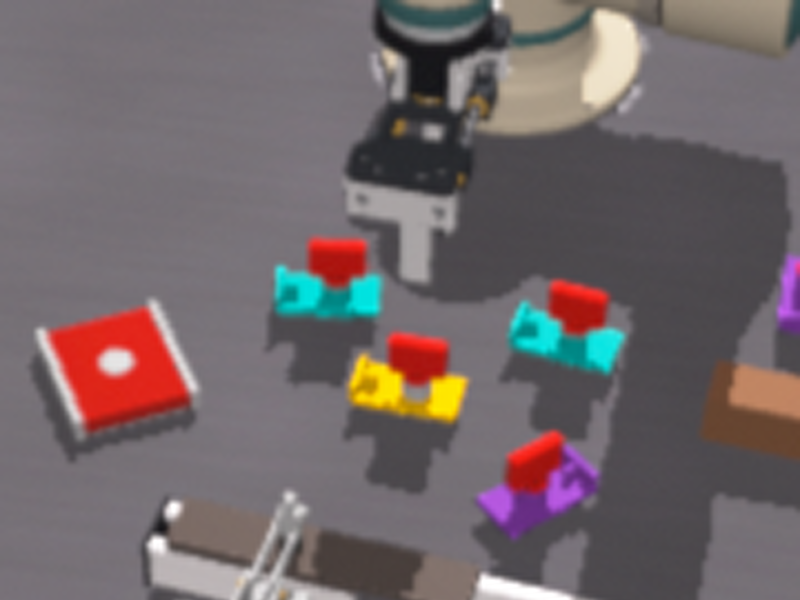

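The gripper finger (crop px (415,250)) sits over the yellow stop's knob (418,355), clear of its neighbours. I'll descend and grip.

play_rows([
  {"gripper": 0, "dx": -0.0005, "dy": 0.002, "dz": 0.02, "turn": 0},
  {"gripper": 0, "dx": 0, "dy": 0, "dz": 0.02, "turn": 0},
  {"gripper": 0, "dx": 0, "dy": 0, "dz": 0.02, "turn": 0},
  {"gripper": 0, "dx": 0, "dy": 0, "dz": 0.02, "turn": 0},
  {"gripper": 0, "dx": 0, "dy": 0, "dz": 0.015, "turn": 0},
  {"gripper": 0, "dx": 0, "dy": 0, "dz": 0.01, "turn": 0},
  {"gripper": 0, "dx": 0, "dy": 0, "dz": 0, "turn": 0},
  {"gripper": 0.3, "dx": 0, "dy": 0, "dz": 0, "turn": 0},
])

```text
time: 3.32
tcp_pos: [0.4205, -0.0156, 0.0364]
tool_rot: [0.738, 0.675, -0.0, -0.0]
force: [0.1, 0.0, -0.2]
grip_width: 0.0433
```

play_rows([
  {"gripper": 0.5, "dx": 0, "dy": 0, "dz": 0, "turn": 0},
  {"gripper": 0.6, "dx": 0, "dy": 0, "dz": 0, "turn": 0},
  {"gripper": 0.8, "dx": 0, "dy": 0, "dz": 0, "turn": 0},
  {"gripper": 1, "dx": 0, "dy": 0, "dz": 0, "turn": 0},
  {"gripper": 1, "dx": 0, "dy": 0, "dz": 0, "turn": 0},
  {"gripper": 1, "dx": 0, "dy": 0, "dz": 0, "turn": 0},
])

```text
time: 3.82
tcp_pos: [0.4213, -0.0145, 0.0369]
tool_rot: [0.737, 0.676, 0.0, 0.001]
force: [0.1, -0.0, 3.7]
grip_width: 0.0116
```

```bash
python3 go.py 0.4205 -0.015 0.036
```

```text
t 3.82 p [ 0.4213 -0.0145  0.0369] yaw_y -4.97 tilt [-4.e-04  1.e-03 -1.e+00] F [ 0.06 -0.    3.7 ] M [-0.077  0.011 -0.001] w 0.0116 q [-0.2   0.22  2.07 -0.    0.85 -0.11]
tool delta [-0.0006 -0.0008  0.0009]
```

play_rows([
  {"gripper": 1, "dx": 0, "dy": 0, "dz": -0.01, "turn": 0},
  {"gripper": 1, "dx": 0, "dy": 0, "dz": -0.02, "turn": 0},
  {"gripper": 1, "dx": 0, "dy": 0, "dz": -0.03, "turn": 0},
  {"gripper": 1, "dx": 0, "dy": 0, "dz": -0.03, "turn": 0},
  {"gripper": 1, "dx": 0, "dy": 0, "dz": -0.013, "turn": 0.0455},
  {"gripper": 1, "dx": 0, "dy": 0, "dz": 0, "turn": 0},
  {"gripper": 1, "dx": 0, "dy": 0, "dz": 0, "turn": 0},
])

```text
time: 4.4
tcp_pos: [0.4207, -0.0142, 0.1394]
tool_rot: [0.752, 0.659, 0.0, 0.0]
force: [0.2, 0.3, -2.9]
grip_width: 0.0119
```

```bash
python3 go.py 0.6394 0.1239 0.12
```

```text
t 4.4 p [ 0.4207 -0.0142  0.1394] yaw_y -7.52 tilt [-1.e-04  5.e-04 -1.e+00] F [ 0.23  0.33 -2.93] M [-0.038 -0.047 -0.01 ] w 0.0119 q [-0.2   0.09  1.92 -0.    1.13 -0.07]
tool delta [0.1656 0.1987 0.0195]
```

play_rows([
  {"gripper": 1, "dx": 0.01, "dy": 0.012, "dz": 0, "turn": 0},
  {"gripper": 1, "dx": 0.02, "dy": 0.024, "dz": 0, "turn": 0},
  {"gripper": 1, "dx": 0.025, "dy": 0.03, "dz": 0, "turn": 0},
  {"gripper": 1, "dx": 0.025, "dy": 0.03, "dz": 0, "turn": 0},
  {"gripper": 1, "dx": 0.025, "dy": 0.03, "dz": 0, "turn": 0},
  {"gripper": 1, "dx": 0.025, "dy": 0.03, "dz": 0, "turn": 0},
  {"gripper": 1, "dx": 0.02, "dy": 0.024, "dz": 0, "turn": 0},
  {"gripper": 1, "dx": 0.0156, "dy": 0.0187, "dz": 0.01, "turn": 0},
])

```text
time: 5.07
tcp_pos: [0.642, 0.1254, 0.1277]
tool_rot: [0.752, 0.66, 0.0, -0.0]
force: [1.0, 0.2, -2.2]
grip_width: 0.0119
```

play_rows([
  {"gripper": 1, "dx": 0, "dy": 0, "dz": 0.01, "turn": 0},
  {"gripper": 1, "dx": 0, "dy": 0, "dz": 0, "turn": 0},
  {"gripper": 1, "dx": 0, "dy": 0, "dz": 0, "turn": 0},
  {"gripper": 1, "dx": 0, "dy": 0, "dz": 0, "turn": 0},
])

```text
time: 5.4
tcp_pos: [0.638, 0.1229, 0.1183]
tool_rot: [0.752, 0.659, -0.001, -0.001]
force: [-0.1, -0.3, -2.5]
grip_width: 0.0122
```

```bash
cat > m3.py <<'E'
from m2 import *
import sys
tag=sys.argv[1]
a=np.radians(-7.57);ux=np.array([np.cos(a),np.sin(a)]);uy=np.array([-np.sin(a),np.cos(a)])
tp=np.array(ctrl.state()['tcp_pos']);print('tcp s,w',(tp[:2]@uy).round(4),(tp[:2]@ux).round(4),tp[2].round(4))
for n in('top','scene'):
    c=cap(n);P=pts(c);s=P[...,:2]@uy;w=P[...,:2]@ux;Z=P[...,2]
    h=cv2.cvtColor(c['image'],cv2.COLOR_BGR2HSV);H,S,V=[h[...,i].astype(int) for i in range(3)]
    y=(H>18)&(H<32)&(S>150)&(V>70)&(abs(w-.6175)<.06)&(s>.08)&(s<.32)
    v,u=np.nonzero(y);print(n,'yellow',y.sum(),'s',np.percentile(s[y],[1,99]).round(4),'w',np.percentile(w[y],[1,50,99]).round(4),'z',np.percentile(Z[y],[2,50,98]).round(4))
    pl=y&(abs(Z-np.median(Z[y]))<.004);r=cv2.minAreaRect(np.stack([w[pl],s[pl]],-1).astype('float32'));print('  plate rect',r)
    d=(abs(w-.6175)<.016)&(V<150)&(S<80)&(Z>.0565)&(Z<.0635)&(s<.17)&(s>.05);print('  bar end s',np.percentile(s[d],[97,99,100]).round(4) if d.any() else 0)
    v,u=np.nonzero(y);x0,y0=max(0,int(u.mean())-60),max(0,int(v.mean())-45)
    cv2.imwrite(f'pics/{tag}_{n}.png',cv2.resize(c['image'][y0:y0+90,x0:x0+120],(400,300),interpolation=2));print('  crop',x0,y0)
a_=[cv2.imread(f'pics/{tag}_{n}.png') for n in('top','scene')];cv2.imwrite(f'pics/{tag}.png',np.hstack(a_))
E
sed -i 's/^main()/if __name__=="__main__": main()/' m2.py; python3 m3.py a; python3 go.py
```

```text
tcp s,w 0.2059 0.6163 0.1183
top yellow 155 s [0.1596 0.1994] w [0.5957 0.6113 0.6448] z [0.0932 0.1003 0.1128]
  plate rect ((0.6151850819587708, 0.17999902367591858), (0.03912276402115822, 0.040348682552576065), 1.2963414192199707)
  bar end s [0.1303 0.1321 0.1333]
  crop 169 123
scene yellow 264 s [0.1609 0.2362] w [0.5966 0.6234 0.6538] z [0.0953 0.1011 0.2486]
  plate rect ((0.6176052689552307, 0.19907265901565552), (0.07522964477539062, 0.04378369823098183), 89.63436889648438)
  bar end s [0.1317 0.1328 0.1335]
  crop 258 192
t 5.5 p [0.639  0.1229 0.1198] yaw_y -7.62 tilt [-3.e-04 -1.e-04 -1.e+00] F [ 0.97 -0.2  -2.09] M [-0.004 -0.04  -0.   ] w 0.0116 q [ 0.08  0.44  1.46 -0.    1.24  0.22]
```

View pics/a.png

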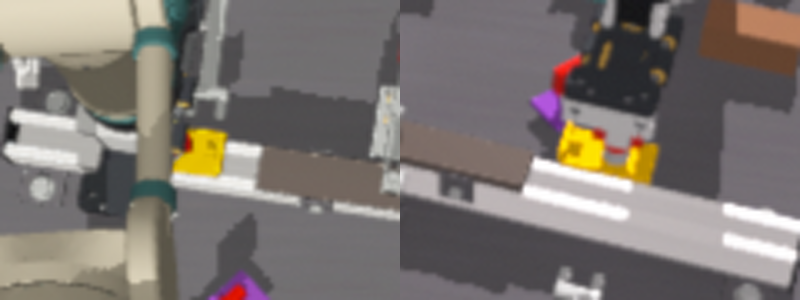

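play_rows([
  {"gripper": 1, "dx": 0, "dy": 0.002, "dz": 0.01, "turn": 0},
  {"gripper": 1, "dx": 0, "dy": 0, "dz": 0.012, "turn": 0},
  {"gripper": 1, "dx": 0, "dy": 0, "dz": 0.008, "turn": 0},
  {"gripper": 1, "dx": 0, "dy": 0, "dz": 0, "turn": 0},
  {"gripper": 1, "dx": 0, "dy": 0, "dz": 0, "turn": 0},
])

```text
time: 5.92
tcp_pos: [0.6412, 0.123, 0.0889]
tool_rot: [0.752, 0.659, -0.001, -0.0]
force: [0.2, 0.6, -1.7]
grip_width: 0.0119
```

```bash
python3 m3.py b; python3 go.py; python3 - <<'E'
from m3 import *
E
```

```text
tcp s,w 0.2064 0.6194 0.0889
top yellow 149 s [0.1601 0.1985] w [0.5935 0.6154 0.6532] z [0.0016 0.071  0.1152]
  plate rect ((0.6179496049880981, 0.1799412965774536), (0.038186702877283096, 0.03915325924754143), 1.9827656745910645)
  bar end s [0.1303 0.1318 0.1332]
  crop 170 124
scene yellow 259 s [0.1622 0.2363] w [0.6015 0.627  0.6607] z [0.0646 0.071  0.2223]
  plate rect ((0.6222501397132874, 0.2002793550491333), (0.07406073063611984, 0.04422677680850029), 89.98770141601562)
  bar end s [0.1313 0.1328 0.1337]
  crop 257 200
t 6.02 p [0.6421 0.1232 0.0899] yaw_y -7.6 tilt [ 1.e-04  1.e-03 -1.e+00] F [ 0.22 -0.6  -2.84] M [ 0.003 -0.078 -0.005] w 0.0119 q [ 0.08  0.47  1.5  -0.    1.17  0.22]Traceback (most recent call last):
  File "<stdin>", line 1, in <module>
  File "m3.py", line 3, in <module>
    tag=sys.argv[1]
        ~~~~~~~~^^^
IndexError: list index out of range
```

play_rows([
  {"gripper": 1, "dx": 0, "dy": -0.001, "dz": 0.002, "turn": 0},
  {"gripper": 1, "dx": 0, "dy": 0, "dz": 0.001, "turn": 0},
  {"gripper": 1, "dx": 0, "dy": 0, "dz": 0.001, "turn": 0},
  {"gripper": 1, "dx": 0, "dy": 0, "dz": 0.001, "turn": 0},
  {"gripper": 1, "dx": 0, "dy": 0, "dz": 0, "turn": 0},
])

```text
time: 6.43
tcp_pos: [0.6406, 0.1234, 0.0843]
tool_rot: [0.752, 0.659, -0.0, -0.0]
force: [-0.3, -0.5, -2.6]
grip_width: 0.0114
```

play_rows([
  {"gripper": 1, "dx": 0, "dy": 0, "dz": 0.001, "turn": 0},
  {"gripper": 1, "dx": 0, "dy": 0, "dz": 0.001, "turn": 0},
  {"gripper": 1, "dx": 0, "dy": 0, "dz": 0, "turn": 0},
])

```text
time: 6.68
tcp_pos: [0.6406, 0.1234, 0.0822]
tool_rot: [0.752, 0.659, -0.0, -0.0]
force: [-0.6, 0.2, -2.5]
grip_width: 0.0122
```

```bash
python3 go.py
```

```text
t 6.68 p [0.6406 0.1234 0.0822] yaw_y -7.59 tilt [-2.e-04 -3.e-04 -1.e+00] F [-0.63  0.16 -2.51] M [ 0.003 -0.074  0.003] w 0.0122 q [ 0.08  0.47  1.51 -0.    1.16  0.22]
```

play_rows([
  {"gripper": 1, "dx": 0, "dy": 0, "dz": 0.001, "turn": 0},
  {"gripper": 1, "dx": 0, "dy": 0, "dz": 0.001, "turn": 0},
  {"gripper": 1, "dx": 0, "dy": 0, "dz": 0.001, "turn": 0},
  {"gripper": 1, "dx": 0, "dy": 0, "dz": 0, "turn": 0},
])

```text
time: 7.02
tcp_pos: [0.6406, 0.1234, 0.0791]
tool_rot: [0.752, 0.659, -0.0, -0.0]
force: [-0.4, -0.8, -2.9]
grip_width: 0.0119
```

play_rows([
  {"gripper": 1, "dx": 0, "dy": 0, "dz": 0.001, "turn": 0},
  {"gripper": 1, "dx": 0, "dy": 0, "dz": 0, "turn": 0},
])

```text
time: 7.18
tcp_pos: [0.6408, 0.1234, 0.0783]
tool_rot: [0.752, 0.659, 0.0, 0.0]
force: [0.3, 0.3, -2.7]
grip_width: 0.0122
```

play_rows([
  {"gripper": 1, "dx": 0, "dy": 0, "dz": 0.001, "turn": 0},
  {"gripper": 1, "dx": 0, "dy": 0, "dz": 0, "turn": 0},
])

```text
time: 7.35
tcp_pos: [0.6408, 0.1234, 0.0773]
tool_rot: [0.752, 0.659, 0.0, 0.0]
force: [1.0, -0.4, -2.8]
grip_width: 0.0117
```

play_rows([
  {"gripper": 1, "dx": 0, "dy": 0, "dz": 0.001, "turn": 0},
  {"gripper": 1, "dx": 0, "dy": 0, "dz": 0, "turn": 0},
])

```text
time: 7.52
tcp_pos: [0.6408, 0.1234, 0.0763]
tool_rot: [0.752, 0.659, 0.0, 0.0]
force: [1.1, -0.1, -3.4]
grip_width: 0.0117
```

play_rows([
  {"gripper": 1, "dx": 0, "dy": 0, "dz": 0.001, "turn": 0},
  {"gripper": 1, "dx": 0, "dy": 0, "dz": 0, "turn": 0},
])

```text
time: 7.68
tcp_pos: [0.6408, 0.1234, 0.0753]
tool_rot: [0.752, 0.659, 0.0, 0.0]
force: [0.9, -0.4, -1.4]
grip_width: 0.0119
```

```bash
python3 go.py
```

```text
t 7.68 p [0.6408 0.1234 0.0753] yaw_y -7.59 tilt [-1.e-04  2.e-04 -1.e+00] F [ 0.93 -0.35 -1.42] M [-0.029 -0.158  0.003] w 0.0119 q [ 0.08  0.48  1.52 -0.    1.14  0.22]
```

play_rows([
  {"gripper": 1, "dx": 0, "dy": 0, "dz": 0.0006, "turn": 0},
  {"gripper": 1, "dx": 0, "dy": 0, "dz": 0, "turn": 0},
])

```text
time: 7.85
tcp_pos: [0.6408, 0.1234, 0.0751]
tool_rot: [0.752, 0.659, 0.0, 0.0]
force: [-0.7, 0.6, -0.9]
grip_width: 0.0117
```

```bash
python3 m3.py c; python3 go.py
```

```text
tcp s,w 0.2067 0.619 0.0751
top yellow 147 s [0.1607 0.1997] w [0.5974 0.6144 0.6495] z [0.0029 0.0568 0.0693]
  plate rect ((0.615264892578125, 0.18015995621681213), (0.03351337090134621, 0.04397004842758179), 77.3613052368164)
  bar end s [0.1292 0.131  0.1326]
  crop 170 125
scene yellow 252 s [0.1634 0.2366] w [0.6009 0.6264 0.6564] z [0.0499 0.0567 0.2059]
  plate rect ((0.621188223361969, 0.19980837404727936), (0.041612543165683746, 0.07498762011528015), 0.9175456166267395)
  bar end s [0.1312 0.133  0.1339]
  crop 257 203
t 7.95 p [0.6408 0.1234 0.0751] yaw_y -7.59 tilt [-0.e+00  3.e-04 -1.e+00] F [ 0.28  0.38 -0.56] M [-0.036 -0.023 -0.007] w 0.0119 q [ 0.08  0.48  1.52 -0.    1.14  0.22]
```

View pics/c.png

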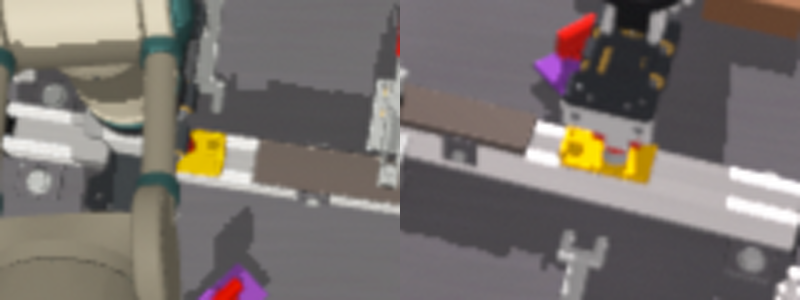

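Seated: plate top reads about 7 mm above the rail's, and the vertical force is offloaded. The nose is at scene crop px (578,150) and the bar end at (530,140). The gap is about 28 mm, so I'll slide 22 mm and then creep.

play_rows([
  {"gripper": 1, "dx": -0.002, "dy": 0, "dz": 0, "turn": 0},
  {"gripper": 1, "dx": -0.004, "dy": 0, "dz": 0, "turn": 0},
  {"gripper": 1, "dx": -0.005, "dy": 0, "dz": 0, "turn": 0},
  {"gripper": 1, "dx": -0.005, "dy": 0, "dz": 0, "turn": 0},
  {"gripper": 1, "dx": -0.004, "dy": 0, "dz": 0, "turn": 0},
  {"gripper": 1, "dx": -0.002, "dy": 0, "dz": 0, "turn": 0},
  {"gripper": 1, "dx": 0, "dy": 0, "dz": 0, "turn": 0},
  {"gripper": 1, "dx": 0, "dy": 0, "dz": 0, "turn": 0},
])

```text
time: 8.62
tcp_pos: [0.6378, 0.1006, 0.075]
tool_rot: [0.752, 0.659, -0.0, 0.001]
force: [-0.4, -1.0, 1.3]
grip_width: 0.012
```

```bash
python3 m3.py d; python3 go.py
```

```text
tcp s,w 0.1837 0.619 0.075
top yellow 137 s [0.1373 0.1713] w [0.5985 0.615  0.6495] z [0.0354 0.0567 0.1094]
  plate rect ((0.6177502870559692, 0.1550913155078888), (0.03863983601331711, 0.03565628454089165), 0.8756825923919678)
  bar end s [0.1305 0.1319 0.1333]
  crop 179 126
scene yellow 253 s [0.1394 0.2141] w [0.5994 0.6265 0.6567] z [0.0508 0.0571 0.2047]
  plate rect ((0.6202648282051086, 0.17769494652748108), (0.0435304194688797, 0.07311438769102097), 1.5690730810165405)
  bar end s [0.1319 0.1334 0.1336]
  crop 249 201
t 8.72 p [0.6378 0.1007 0.075 ] yaw_y -7.58 tilt [-1.6e-03  3.0e-04 -1.0e+00] F [-1.27 -2.08  1.67] M [-0.403  0.005  0.01 ] w 0.0117 q [ 0.05  0.47  1.54 -0.    1.13  0.18]
```

play_rows([
  {"gripper": 1, "dx": 0, "dy": 0, "dz": -0.0005, "turn": 0},
  {"gripper": 1, "dx": 0, "dy": 0, "dz": 0, "turn": 0},
  {"gripper": 1, "dx": 0, "dy": 0, "dz": 0, "turn": 0},
])

```text
time: 8.97
tcp_pos: [0.6378, 0.1016, 0.0751]
tool_rot: [0.752, 0.659, -0.0, 0.0]
force: [0.3, -0.1, -2.3]
grip_width: 0.0119
```

```bash
python3 go.py
```

```text
t 8.97 p [0.6378 0.1016 0.0751] yaw_y -7.58 tilt [-2.e-04 -1.e-04 -1.e+00] F [ 0.33 -0.07 -2.25] M [-0.2   -0.181 -0.024] w 0.0119 q [ 0.05  0.47  1.54 -0.    1.14  0.18]
```

play_rows([
  {"gripper": 1, "dx": -0.001, "dy": 0, "dz": 0, "turn": 0},
  {"gripper": 1, "dx": -0.001, "dy": 0, "dz": 0, "turn": 0},
  {"gripper": 1, "dx": -0.0005, "dy": 0, "dz": 0, "turn": 0},
  {"gripper": 1, "dx": 0, "dy": 0, "dz": 0, "turn": 0},
  {"gripper": 1, "dx": 0, "dy": 0, "dz": 0, "turn": 0},
])

```text
time: 9.38
tcp_pos: [0.6374, 0.0991, 0.0751]
tool_rot: [0.752, 0.659, -0.0, -0.0]
force: [1.0, 0.6, -1.7]
grip_width: 0.0115
```

play_rows([
  {"gripper": 1, "dx": -0.0005, "dy": 0, "dz": 0, "turn": 0},
  {"gripper": 1, "dx": -0.0005, "dy": 0, "dz": 0, "turn": 0},
  {"gripper": 1, "dx": 0, "dy": 0, "dz": 0, "turn": 0},
  {"gripper": 1, "dx": 0, "dy": 0, "dz": 0, "turn": 0},
])

```text
time: 9.72
tcp_pos: [0.6372, 0.098, 0.0753]
tool_rot: [0.752, 0.659, -0.0, -0.0]
force: [0.4, 0.2, -2.2]
grip_width: 0.0119
```

```bash
python3 go.py
```

```text
t 9.72 p [0.6372 0.098  0.0753] yaw_y -7.59 tilt [-3.e-04 -3.e-04 -1.e+00] F [ 0.37  0.2  -2.24] M [-0.091 -0.196 -0.038] w 0.0119 q [ 0.04  0.47  1.54 -0.    1.13  0.18]
```

play_rows([
  {"gripper": 1, "dx": -0.0005, "dy": 0, "dz": 0, "turn": 0},
  {"gripper": 1, "dx": 0, "dy": 0, "dz": 0, "turn": 0},
  {"gripper": 1, "dx": 0, "dy": 0, "dz": 0, "turn": 0},
])

```text
time: 9.97
tcp_pos: [0.6372, 0.0975, 0.0753]
tool_rot: [0.752, 0.659, -0.0, 0.0]
force: [0.6, -0.1, -2.4]
grip_width: 0.0122
```

play_rows([
  {"gripper": 1, "dx": -0.0005, "dy": 0, "dz": 0, "turn": 0},
  {"gripper": 1, "dx": 0, "dy": 0, "dz": 0, "turn": 0},
  {"gripper": 1, "dx": 0, "dy": 0, "dz": 0, "turn": 0},
])

```text
time: 10.22
tcp_pos: [0.6371, 0.097, 0.0753]
tool_rot: [0.752, 0.659, -0.0, -0.0]
force: [0.7, 0.2, -2.0]
grip_width: 0.0119
```

```bash
python3 m3.py e; python3 go.py
```

```text
tcp s,w 0.1801 0.6188 0.0753
top yellow 143 s [0.1333 0.1676] w [0.5976 0.6153 0.649 ] z [0.005  0.0575 0.0805]
  plate rect ((0.6171610355377197, 0.14946530759334564), (0.032148562371730804, 0.041086990386247635), 80.80165100097656)
  bar end s [0.1284 0.1302 0.131 ]
  crop 180 127
scene yellow 261 s [0.1355 0.2104] w [0.6005 0.6264 0.6571] z [0.0512 0.0575 0.204 ]
  plate rect ((0.621463418006897, 0.17306289076805115), (0.04328574612736702, 0.07572517544031143), 1.1716612577438354)
  bar end s [0.1294 0.131  0.1314]
  crop 248 201
t 10.32 p [0.6371 0.0971 0.0753] yaw_y -7.59 tilt [-2.e-04 -2.e-04 -1.e+00] F [ 0.44 -0.96 -2.12] M [-0.042 -0.075  0.002] w 0.0119 q [ 0.04  0.47  1.54 -0.    1.13  0.18]
```

View pics/e.png

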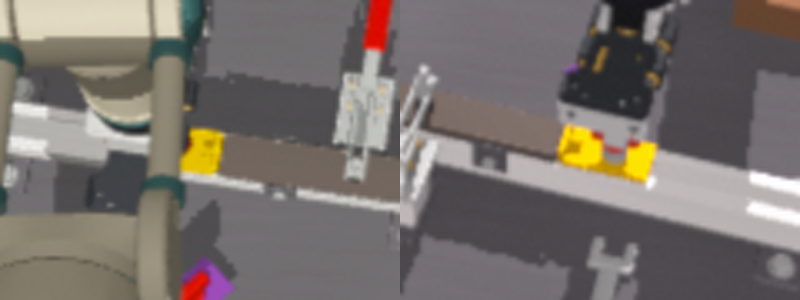

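Nose and bar end look practically together (top crop px (222,150), scene (560,145)). No contact force yet, so I'll keep creeping.

play_rows([
  {"gripper": 1, "dx": -0.0004, "dy": 0, "dz": 0, "turn": 0},
  {"gripper": 1, "dx": 0, "dy": 0, "dz": 0, "turn": 0},
  {"gripper": 1, "dx": 0, "dy": 0, "dz": 0, "turn": 0},
])

```text
time: 10.57
tcp_pos: [0.6371, 0.0967, 0.0753]
tool_rot: [0.752, 0.659, -0.0, -0.0]
force: [-0.4, 0.8, -0.8]
grip_width: 0.0119
```

play_rows([
  {"gripper": 1, "dx": -0.0004, "dy": 0, "dz": 0, "turn": 0},
  {"gripper": 1, "dx": 0, "dy": 0, "dz": 0, "turn": 0},
  {"gripper": 1, "dx": 0, "dy": 0, "dz": 0, "turn": 0},
])

```text
time: 10.82
tcp_pos: [0.6371, 0.0966, 0.0754]
tool_rot: [0.752, 0.659, 0.0, -0.0]
force: [0.4, -0.0, -2.8]
grip_width: 0.0117
```

```bash
python3 go.py
```

```text
t 10.82 p [0.6371 0.0966 0.0754] yaw_y -7.6 tilt [ 5.e-04  0.e+00 -1.e+00] F [ 0.37 -0.   -2.82] M [ 0.218 -0.14  -0.021] w 0.0117 q [0.04 0.47 1.54 0.   1.13 0.17]
```

play_rows([
  {"gripper": 1, "dx": 0, "dy": 0, "dz": 0, "turn": 0},
  {"gripper": 1, "dx": 0, "dy": 0, "dz": 0, "turn": 0},
])

```text
time: 10.98
tcp_pos: [0.6372, 0.0966, 0.0754]
tool_rot: [0.752, 0.659, 0.0, -0.0]
force: [-0.3, 1.4, -2.1]
grip_width: 0.0119
```

```bash
python3 go.py
```

```text
t 10.98 p [0.6372 0.0966 0.0754] yaw_y -7.59 tilt [ 4.e-04  1.e-04 -1.e+00] F [-0.28  1.44 -2.11] M [ 0.266 -0.105  0.006] w 0.0119 q [0.04 0.47 1.54 0.   1.13 0.17]
```

play_rows([
  {"gripper": 1, "dx": -0.0003, "dy": 0, "dz": 0, "turn": 0},
  {"gripper": 1, "dx": 0, "dy": 0, "dz": 0, "turn": 0},
  {"gripper": 1, "dx": 0, "dy": 0, "dz": 0, "turn": 0},
])

```text
time: 11.23
tcp_pos: [0.6374, 0.0964, 0.0754]
tool_rot: [0.752, 0.659, 0.0, -0.0]
force: [1.1, 1.9, -3.0]
grip_width: 0.0117
```

```bash
python3 go.py
```

```text
t 11.23 p [0.6374 0.0964 0.0754] yaw_y -7.6 tilt [ 7.e-04  6.e-04 -1.e+00] F [ 1.08  1.85 -3.04] M [ 0.528 -0.178  0.017] w 0.0117 q [0.04 0.47 1.54 0.   1.13 0.17]
```

Nose contact: about 2 N along the rail, well under the 10 N slip. Next I'll press the knob down while watching the force.

play_rows([
  {"gripper": 1, "dx": 0, "dy": 0, "dz": 0.001, "turn": 0},
  {"gripper": 1, "dx": 0, "dy": 0, "dz": 0.001, "turn": 0},
  {"gripper": 1, "dx": 0, "dy": 0, "dz": 0.001, "turn": 0},
  {"gripper": 1, "dx": 0, "dy": 0, "dz": 0, "turn": 0},
  {"gripper": 1, "dx": 0, "dy": 0, "dz": 0, "turn": 0},
], grip_force=45)

```text
time: 11.65
tcp_pos: [0.6375, 0.0964, 0.0736]
tool_rot: [0.752, 0.659, 0.001, 0.0]
force: [-1.0, 3.1, 5.5]
grip_width: 0.0118
```

```bash
python3 go.py
```

```text
t 11.65 p [0.6375 0.0964 0.0736] yaw_y -7.6 tilt [ 7.0e-04  1.5e-03 -1.0e+00] F [-0.96  3.08  5.48] M [ 0.57   0.12  -0.028] w 0.0118 q [0.04 0.47 1.54 0.   1.13 0.17]
```

play_rows([
  {"gripper": 1, "dx": 0, "dy": 0, "dz": 0.001, "turn": 0},
  {"gripper": 1, "dx": 0, "dy": 0, "dz": 0.001, "turn": 0},
  {"gripper": 1, "dx": 0, "dy": 0, "dz": 0, "turn": 0},
  {"gripper": 1, "dx": 0, "dy": 0, "dz": 0, "turn": 0},
])

```text
time: 11.98
tcp_pos: [0.6375, 0.0963, 0.072]
tool_rot: [0.752, 0.659, 0.001, 0.0]
force: [-1.2, 1.9, 6.6]
grip_width: 0.012
```

```bash
python3 go.py
```

```text
t 11.98 p [0.6375 0.0963 0.072 ] yaw_y -7.59 tilt [ 7.0e-04  1.7e-03 -1.0e+00] F [-1.16  1.92  6.58] M [ 0.522  0.286 -0.04 ] w 0.012 q [0.04 0.47 1.54 0.   1.12 0.17]
```

play_rows([
  {"gripper": 1, "dx": 0, "dy": 0, "dz": 0.001, "turn": 0},
  {"gripper": 1, "dx": 0, "dy": 0, "dz": 0.001, "turn": 0},
  {"gripper": 1, "dx": 0, "dy": 0, "dz": 0.001, "turn": 0},
  {"gripper": 1, "dx": 0, "dy": 0, "dz": 0.001, "turn": 0},
  {"gripper": 1, "dx": 0, "dy": 0, "dz": 0, "turn": 0},
  {"gripper": 1, "dx": 0, "dy": 0, "dz": 0, "turn": 0},
])

```text
time: 12.48
tcp_pos: [0.6375, 0.0964, 0.0687]
tool_rot: [0.752, 0.659, 0.001, 0.001]
force: [-2.1, 3.5, 9.6]
grip_width: 0.012
```

```bash
python3 go.py
```

```text
t 12.48 p [0.6375 0.0964 0.0687] yaw_y -7.59 tilt [ 7.e-04  2.e-03 -1.e+00] F [-2.12  3.51  9.62] M [ 0.523  0.489 -0.028] w 0.012 q [0.04 0.47 1.55 0.   1.12 0.17]
```

play_rows([
  {"gripper": 1, "dx": 0, "dy": 0, "dz": 0.0005, "turn": 0},
  {"gripper": 1, "dx": 0, "dy": 0, "dz": 0.0005, "turn": 0},
  {"gripper": 1, "dx": 0, "dy": 0, "dz": 0, "turn": 0},
  {"gripper": 1, "dx": 0, "dy": 0, "dz": 0, "turn": 0},
])

```text
time: 12.82
tcp_pos: [0.6376, 0.0964, 0.068]
tool_rot: [0.752, 0.659, 0.001, 0.001]
force: [-3.5, 3.3, 11.2]
grip_width: 0.0118
```

```bash
python3 go.py
```

```text
t 12.82 p [0.6376 0.0964 0.068 ] yaw_y -7.59 tilt [ 8.0e-04  2.2e-03 -1.0e+00] F [-3.45  3.26 11.23] M [ 0.562  0.51  -0.02 ] w 0.0118 q [0.04 0.47 1.55 0.   1.12 0.17]
```

play_rows([
  {"gripper": 1, "dx": 0, "dy": 0, "dz": 0.0005, "turn": 0},
  {"gripper": 1, "dx": 0, "dy": 0, "dz": 0, "turn": 0.05},
  {"gripper": 1, "dx": 0, "dy": 0, "dz": 0, "turn": 0.08},
  {"gripper": 1, "dx": 0, "dy": 0, "dz": 0, "turn": 0.08},
  {"gripper": 1, "dx": 0, "dy": 0, "dz": 0, "turn": 0.08},
  {"gripper": 1, "dx": 0, "dy": 0, "dz": 0, "turn": 0.08},
  {"gripper": 1, "dx": 0, "dy": 0, "dz": 0, "turn": 0},
  {"gripper": 1, "dx": 0, "dy": 0, "dz": 0, "turn": 0},
])

```text
time: 13.48
tcp_pos: [0.6382, 0.0962, 0.0679]
tool_rot: [0.861, 0.509, 0.002, 0.001]
force: [-1.5, 2.6, 11.5]
grip_width: 0.0118
```

```bash
python3 go.py
```

```text
t 13.48 p [0.6382 0.0962 0.0679] yaw_y -28.8 tilt [ 0.0019  0.0031 -1.    ] F [-1.45  2.58 11.45] M [ 0.365  0.538 -0.035] w 0.0118 q [ 0.04  0.47  1.55 -0.    1.11  0.54]
```

play_rows([
  {"gripper": 1, "dx": 0, "dy": 0, "dz": 0, "turn": 0.08},
  {"gripper": 1, "dx": 0, "dy": 0, "dz": 0, "turn": 0.08},
  {"gripper": 1, "dx": 0, "dy": 0, "dz": 0, "turn": 0.08},
  {"gripper": 1, "dx": 0, "dy": 0, "dz": 0, "turn": 0.08},
  {"gripper": 1, "dx": 0, "dy": 0, "dz": 0, "turn": 0.08},
  {"gripper": 1, "dx": 0, "dy": 0, "dz": 0, "turn": 0},
  {"gripper": 1, "dx": 0, "dy": 0, "dz": 0, "turn": 0},
])

```text
time: 14.07
tcp_pos: [0.6388, 0.0957, 0.068]
tool_rot: [0.945, 0.328, 0.002, 0.001]
force: [-1.4, 1.8, 11.4]
grip_width: 0.0114
```

```bash
python3 go.py
```

```text
t 14.07 p [0.6388 0.0957 0.068 ] yaw_y -51.71 tilt [ 0.0033  0.0034 -1.    ] F [-1.36  1.84 11.44] M [0.277 0.376 0.02 ] w 0.0114 q [ 0.04  0.48  1.55 -0.    1.11  0.94]
```

play_rows([
  {"gripper": 1, "dx": 0, "dy": 0, "dz": 0, "turn": 0.08},
  {"gripper": 1, "dx": 0, "dy": 0, "dz": 0, "turn": 0.08},
  {"gripper": 1, "dx": 0, "dy": 0, "dz": 0, "turn": 0.08},
  {"gripper": 1, "dx": 0, "dy": 0, "dz": 0, "turn": 0.08},
  {"gripper": 1, "dx": 0, "dy": 0, "dz": 0, "turn": 0.08},
  {"gripper": 1, "dx": 0, "dy": 0, "dz": 0, "turn": 0},
  {"gripper": 1, "dx": 0, "dy": 0, "dz": 0, "turn": 0},
])

```text
time: 14.65
tcp_pos: [0.6391, 0.0951, 0.068]
tool_rot: [0.991, 0.134, 0.003, 0.001]
force: [-0.8, 0.1, 11.7]
grip_width: 0.0115
```

```bash
python3 go.py
```

```text
t 14.65 p [0.6391 0.0951 0.068 ] yaw_y -74.61 tilt [ 0.0047  0.003  -1.    ] F [-0.82  0.1  11.68] M [ 0.045  0.227 -0.039] w 0.0115 q [ 0.04  0.48  1.55 -0.    1.11  1.34]
```

play_rows([
  {"gripper": 1, "dx": 0, "dy": 0, "dz": 0, "turn": 0.08},
  {"gripper": 1, "dx": 0, "dy": 0, "dz": 0, "turn": 0.08},
  {"gripper": 1, "dx": 0, "dy": 0, "dz": 0, "turn": 0.08},
  {"gripper": 1, "dx": 0, "dy": 0, "dz": 0, "turn": 0.08},
  {"gripper": 1, "dx": 0, "dy": 0, "dz": 0, "turn": 0.06},
  {"gripper": 1, "dx": 0, "dy": 0, "dz": 0, "turn": 0.02},
  {"gripper": 1, "dx": 0, "dy": 0, "dz": 0, "turn": 0},
  {"gripper": 1, "dx": 0, "dy": 0, "dz": 0, "turn": 0},
])

```text
time: 15.32
tcp_pos: [0.6391, 0.0943, 0.0679]
tool_rot: [0.998, -0.066, 0.003, 0.001]
force: [-0.8, -1.2, 10.3]
grip_width: 0.0116
```

```bash
python3 go.py; python3 m3.py f
```

```text
t 15.32 p [0.6391 0.0943 0.0679] yaw_y -97.52 tilt [ 0.0056  0.0022 -1.    ] F [-0.82 -1.15 10.33] M [-0.146  0.237 -0.03 ] w 0.0116 q [ 0.04  0.48  1.55 -0.    1.11  1.74]
tcp s,w 0.1777 0.6211 0.0679
top yellow 85 s [0.1338 0.2063] w [0.5951 0.6061 0.6364] z [0.0511 0.0558 0.1028]
  plate rect ((0.6139662265777588, 0.17327022552490234), (0.03748660534620285, 0.06914231181144714), 8.4219331741333)
  bar end s [0.1238 0.1284 0.1306]
  crop 175 129
scene yellow 257 s [0.134  0.2099] w [0.5971 0.6256 0.6422] z [0.0511 0.0567 0.1965]
  plate rect ((0.6196258664131165, 0.17245520651340485), (0.07519155740737915, 0.04607730358839035), 89.10391235351562)
  bar end s [0.1281 0.1295 0.1299]
  crop 247 200
```

View pics/f.png

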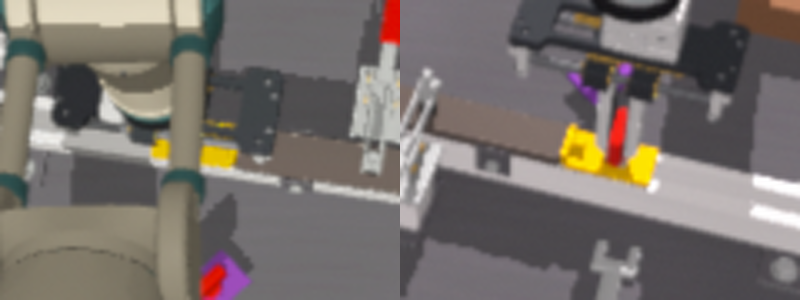

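play_rows([
  {"gripper": 1, "dx": 0, "dy": 0, "dz": 0, "turn": 0.03},
  {"gripper": 1, "dx": 0, "dy": 0.0005, "dz": 0, "turn": 0.02},
  {"gripper": 1, "dx": 0, "dy": 0.0005, "dz": 0, "turn": 0},
  {"gripper": 1, "dx": 0, "dy": 0.0005, "dz": 0, "turn": 0},
  {"gripper": 1, "dx": 0, "dy": 0, "dz": 0, "turn": 0},
  {"gripper": 1, "dx": 0, "dy": 0, "dz": 0, "turn": 0},
])

```text
time: 15.92
tcp_pos: [0.6393, 0.0943, 0.068]
tool_rot: [0.996, -0.09, 0.003, 0.0]
force: [0.8, 1.7, 10.9]
grip_width: 0.0117
```

```bash
python3 go.py; python3 - <<'E'
from m2 import *
a=np.radians(-7.57);ux=np.array([np.cos(a),np.sin(a)]);uy=np.array([-np.sin(a),np.cos(a)])
c=cap('scene');P=pts(c);s=P[...,:2]@uy;w=P[...,:2]@ux;Z=P[...,2]
m=(abs(w-.62)<.012)&(Z>.057)&(Z<.0625)&(s<-.03)&(s>-.1);print('bar far end',np.percentile(s[m],[0,1,3]).round(4),m.sum())
c=cap('scene');
E
```

```text
t 15.92 p [0.6393 0.0943 0.068 ] yaw_y -100.34 tilt [ 6.4e-03 -5.0e-04 -1.0e+00] F [ 0.82  1.75 10.9 ] M [0.429 0.145 0.34 ] w 0.0117 q [ 0.04  0.47  1.55 -0.    1.11  1.79]
bar far end [-0.0759 -0.0709 -0.0666] 57
```

play_rows([
  {"gripper": 1, "dx": 0, "dy": 0, "dz": 0, "turn": -0.035},
  {"gripper": 1, "dx": 0, "dy": 0, "dz": -0.001, "turn": 0},
  {"gripper": 1, "dx": 0, "dy": 0, "dz": -0.001, "turn": 0},
  {"gripper": 1, "dx": 0, "dy": 0, "dz": -0.001, "turn": 0},
  {"gripper": 1, "dx": 0, "dy": 0, "dz": -0.001, "turn": 0},
  {"gripper": 1, "dx": 0, "dy": 0, "dz": 0, "turn": 0},
  {"gripper": 1, "dx": 0, "dy": 0, "dz": 0, "turn": 0},
])

```text
time: 16.6
tcp_pos: [0.6392, 0.0944, 0.0714]
tool_rot: [0.997, -0.073, 0.003, -0.0]
force: [1.4, 2.3, 7.5]
grip_width: 0.0121
```

```bash
python3 go.py
```

```text
t 16.6 p [0.6392 0.0944 0.0714] yaw_y -98.39 tilt [ 6.e-03 -5.e-04 -1.e+00] F [1.45 2.33 7.45] M [ 0.437 -0.084  0.021] w 0.0121 q [ 0.04  0.47  1.54 -0.    1.12  1.76]
```

play_rows([
  {"gripper": 1, "dx": 0, "dy": 0, "dz": -0.001, "turn": 0},
  {"gripper": 1, "dx": 0, "dy": 0, "dz": 0, "turn": 0},
  {"gripper": 1, "dx": 0, "dy": 0, "dz": 0, "turn": 0},
])

```text
time: 16.85
tcp_pos: [0.6392, 0.0944, 0.0715]
tool_rot: [0.997, -0.073, 0.003, -0.0]
force: [3.2, 1.2, 5.8]
grip_width: 0.0116
```

```bash
python3 go.py
```

```text
t 16.85 p [0.6392 0.0944 0.0715] yaw_y -98.4 tilt [ 5.4e-03 -5.0e-04 -1.0e+00] F [3.2  1.23 5.77] M [ 0.422 -0.48  -0.001] w 0.0116 q [ 0.04  0.47  1.54 -0.    1.12  1.76]
```

play_rows([
  {"gripper": 1, "dx": 0, "dy": 0, "dz": -0.001, "turn": 0},
  {"gripper": 1, "dx": 0, "dy": 0, "dz": 0, "turn": 0},
  {"gripper": 1, "dx": 0, "dy": 0, "dz": 0, "turn": 0},
])

```text
time: 17.1
tcp_pos: [0.6392, 0.0944, 0.0716]
tool_rot: [0.997, -0.073, 0.002, -0.0]
force: [4.5, 1.5, 1.9]
grip_width: 0.0118
```

```bash
python3 go.py
```

```text
t 17.1 p [0.6392 0.0944 0.0716] yaw_y -98.4 tilt [ 4.8e-03 -5.0e-04 -1.0e+00] F [4.48 1.49 1.86] M [ 0.423 -0.929 -0.029] w 0.0118 q [ 0.04  0.47  1.54 -0.    1.12  1.76]
```

play_rows([
  {"gripper": 1, "dx": 0.001, "dy": 0, "dz": -0.0003, "turn": 0},
  {"gripper": 1, "dx": 0.0005, "dy": 0, "dz": 0, "turn": 0},
  {"gripper": 1, "dx": 0, "dy": 0, "dz": 0, "turn": 0},
  {"gripper": 1, "dx": 0, "dy": 0, "dz": 0, "turn": 0},
])

```text
time: 17.43
tcp_pos: [0.6392, 0.0944, 0.0715]
tool_rot: [0.997, -0.073, 0.001, -0.0]
force: [4.6, 2.0, 4.2]
grip_width: 0.0117
```

```bash
python3 go.py
```

```text
t 17.43 p [0.6392 0.0944 0.0715] yaw_y -98.41 tilt [ 2.e-03 -3.e-04 -1.e+00] F [4.64 2.01 4.17] M [ 0.479 -0.869  0.04 ] w 0.0117 q [ 0.04  0.47  1.54 -0.    1.13  1.76]
```

play_rows([
  {"gripper": 1, "dx": 0, "dy": 0, "dz": -0.001, "turn": 0},
  {"gripper": 1, "dx": 0, "dy": 0, "dz": 0, "turn": 0},
  {"gripper": 0.5, "dx": 0, "dy": 0, "dz": 0, "turn": 0},
  {"gripper": 0.4, "dx": 0, "dy": 0, "dz": 0, "turn": 0},
  {"gripper": 0.3, "dx": 0, "dy": 0, "dz": 0, "turn": 0},
  {"gripper": 0.3, "dx": 0, "dy": 0, "dz": 0, "turn": 0},
])

```text
time: 17.93
tcp_pos: [0.6366, 0.0939, 0.0713]
tool_rot: [0.997, -0.073, -0.002, 0.001]
force: [0.0, 0.2, -0.1]
grip_width: 0.0319
```

```bash
python3 go.py
```

```text
t 17.93 p [0.6366 0.0939 0.0713] yaw_y -98.4 tilt [-0.0036  0.0014 -1.    ] F [ 0.03  0.23 -0.07] M [ 0.033  0.026 -0.009] w 0.0319 q [ 0.04  0.47  1.54 -0.    1.13  1.76]
```

Free of the stop. I'll rise and move clear to inspect.

play_rows([
  {"gripper": 0.3, "dx": 0, "dy": 0, "dz": -0.01, "turn": 0},
  {"gripper": 0.3, "dx": 0, "dy": 0, "dz": -0.03, "turn": 0},
  {"gripper": 0.3, "dx": 0, "dy": 0, "dz": -0.04, "turn": 0},
  {"gripper": 0.3, "dx": 0, "dy": 0, "dz": -0.04, "turn": 0},
  {"gripper": 0.3, "dx": -0.03, "dy": 0, "dz": -0.02, "turn": 0},
  {"gripper": 0.3, "dx": -0.04, "dy": 0, "dz": 0, "turn": 0},
  {"gripper": 0.3, "dx": -0.04, "dy": 0, "dz": 0, "turn": 0},
  {"gripper": 0.3, "dx": -0.04, "dy": 0, "dz": 0, "turn": 0},
])

```text
time: 18.6
tcp_pos: [0.4882, 0.1162, 0.2132]
tool_rot: [0.997, -0.074, 0.0, 0.0]
force: [-0.6, -0.1, -0.2]
grip_width: 0.033
```

play_rows([
  {"gripper": 0.3, "dx": -0.04, "dy": 0, "dz": 0, "turn": 0},
  {"gripper": 0.3, "dx": -0.04, "dy": 0, "dz": 0, "turn": 0},
  {"gripper": 0.3, "dx": -0.03, "dy": 0.04, "dz": 0, "turn": 0},
  {"gripper": 0.3, "dx": 0, "dy": 0.04, "dz": 0, "turn": 0},
  {"gripper": 0.3, "dx": 0, "dy": 0.04, "dz": 0, "turn": 0},
  {"gripper": 0.3, "dx": 0, "dy": 0.04, "dz": 0, "turn": 0},
  {"gripper": 0.3, "dx": 0, "dy": 0, "dz": 0, "turn": 0},
  {"gripper": 0.3, "dx": 0, "dy": 0, "dz": 0, "turn": 0},
])

```text
time: 19.27
tcp_pos: [0.3631, -0.022, 0.2129]
tool_rot: [0.997, -0.076, 0.0, 0.0]
force: [-0.2, 0.7, -0.5]
grip_width: 0.033
```

```bash
cp top.npz top_f.npz; python3 m3.py g; python3 go.py; python3 - <<'E'
from m2 import *
c=load('scene');t=load('top')
cv2.imwrite('pics/final.png',np.hstack([cv2.resize(t['image'][130:220,170:260],(400,400),interpolation=2),cv2.resize(c['image'][200:290,220:310],(400,400),interpolation=2)]))
a=np.radians(-7.57);ux=np.array([np.cos(a),np.sin(a)]);uy=np.array([-np.sin(a),np.cos(a)])
for n in('scene','top'):
    P=pts(load(n));s=P[...,:2]@uy;w=P[...,:2]@ux;Z=P[...,2]
    m=(abs(w-.617)<.03)&(Z>.055)&(Z<.0625)&(s>-.2)&(s<.1);print(n,'bar far end 1pct (before -.0641 top/-.0656 scene)',np.percentile(s[m],1).round(4))
    h=cv2.cvtColor(load(n)['image'],cv2.COLOR_BGR2HSV);H,S=h[...,0],h[...,1]
    r=((H<8)|(H>172))&(S>150)&(abs(w-.62)<.05)&(abs(s-.178)<.04)&(Z>.06);print(' knob top z',np.percentile(Z[r],[50,90]).round(4),cv2.minAreaRect(np.stack([w[r],s[r]],-1).astype('float32')))
E
```

```text
tcp s,w 0.0261 0.3629 0.2129
top yellow 249 s [0.1337 0.2083] w [0.5975 0.6166 0.6493] z [0.0489 0.0562 0.0672]
  plate rect ((0.6172854900360107, 0.17131799459457397), (0.0769573226571083, 0.03955933451652527), 89.24060821533203)
  bar end s [0.1279 0.1299 0.1307]
  crop 174 126
scene yellow 273 s [0.1347 0.2099] w [0.6002 0.6238 0.6411] z [0.0505 0.0565 0.068 ]
  plate rect ((0.620356023311615, 0.17188914120197296), (0.07633959501981735, 0.04456934705376625), 89.36560821533203)
  bar end s [0.1288 0.13   0.1316]
  crop 248 201
t 19.37 p [ 0.3635 -0.0197  0.2126] yaw_y -98.45 tilt [ 3.e-04 -6.e-04 -1.e+00] F [-0.37  1.06  0.54] M [ 0.033  0.023 -0.019] w 0.0325 q [-0.25 -0.06  1.88  0.    1.32  1.47]
scene bar far end 1pct (before -.0641 top/-.0656 scene) -0.0665
 knob top z [0.0976 0.102 ] ((0.6213842034339905, 0.18092676997184753), (0.043918658047914505, 0.014844156801700592), 0.26351258158683777)
top bar far end 1pct (before -.0641 top/-.0656 scene) -0.0657
 knob top z [0.0987 0.1024] ((0.6168583631515503, 0.1764293909072876), (0.039341092109680176, 0.01203250978142023), 7.126104354858398)
```

View pics/final.png

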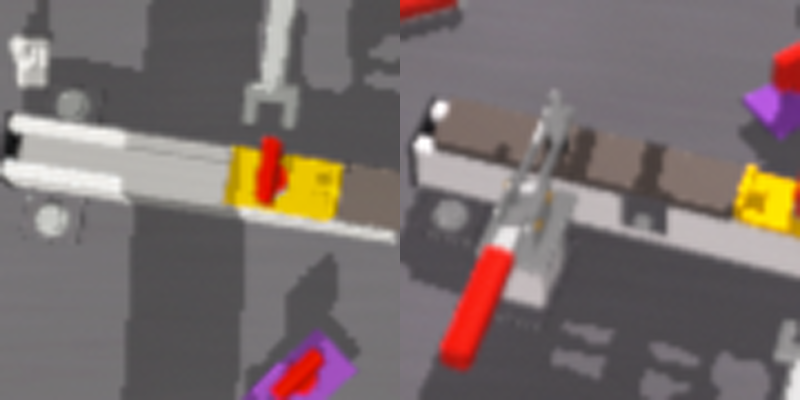

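```bash
python3 - <<'E'
from m2 import *
a=np.radians(-7.57);ux=np.array([np.cos(a),np.sin(a)]);uy=np.array([-np.sin(a),np.cos(a)])
def prof(c,img,ss,z):
    g=img[...,2].astype('float32');S_,W_=np.meshgrid(ss,np.arange(.608,.628,.002),indexing='ij')
    p=np.stack([S_*uy[0]+W_*ux[0],S_*uy[1]+W_*ux[1],S_*0+z],-1);q=proj(c,p).astype('float32');return cv2.remap(g,q[...,0],q[...,1],1).mean(1)
for n in('scene','top'):
    c=load(n);ss=np.arange(-.08,-.05,.002)
    print(n,'far before',prof(c,cv2.imread(f'pics/{n}0.png'),ss,.0585).astype(int),'after',prof(c,c['image'],ss,.0585).astype(int))
    ss=np.arange(.12,.15,.002);print(' near before',prof(c,cv2.imread(f'pics/{n}0.png'),ss,.0585).astype(int),'after',prof(c,c['image'],ss,.0585).astype(int))
E
```

```text
scene far before [108  92  89 111 141 158 164 159 142 129 124 123 123 123 123] after [109  94  91 112 142 159 166 162 144 130 125 124 124 124 125]
 near before [130 130 130 130 130 131 130 141 179 209 218 220 221 220 220] after [132 132 132 132 133 142 176 224 245 241 228 221 220 221 223]
top far before [ 85  94 132 170 194 193 181 156 134 124 122 122 122 122 121] after [ 82  92 129 167 190 190 178 152 131 121 119 119 119 119 119]
 near before [121 120 120 121 123 131 148 172 192 200 201 201 202 202 202] after [118 118 117 117 119 125 147 181 215 228 221 215 215 216 220]
```

```bash
python3 -c "
from bench import ctrl
print(ctrl.close_job())"
```

```text
the job is handed in; nothing more can be done
None
```

The yellow stop is locked on the rail with its nose touching the bar's free end, and the job was handed in at about 19.4 s of the 67 s allowed.

**What I did:**
- I gripped the stop by its wing and lowered it into the slot; no contact force showed until the plate seated.
- I slid it along until contact showed at about 2 N.
- I pressed the knob with about 11 N and turned it clockwise until the hard stop gave 0.34 N m.
- The knob then sprang back about 3.5 mm, and 2 mm more of commanded lift did not move it, so the head is held under the lips.
- I released the knob and moved the arm clear.

**Last checks:**
- **Wing and plate:** the wing is crosswise and the plate lies flat on the rail.
- **Nose and bar:** there is no visible gap between them. The image profile at the bar's far end is the same as before, so the bar was not shoved. The highest push on it was about 3.5 N.
- **Bystanders:** the gripper passed clear of the other things, and nothing looked moved in the parts of the bench I viewed. I did not measure each one again.

**Where the checks disagreed:**
- The knob-top height from the depth images (about 102 mm) was too coarse to separate locked (about 99 mm) from up (about 103 mm). That the stop is locked rests on the force readings and the crosswise wing.
- A percentile measure of the bar's far end had suggested a shift of 1 to 1.6 mm, but the before-and-after image profiles do not show it.

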